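Set and clamp the levelling foot of a blood sedimentation stand

TASK

The sedimentation stand stands on only three of its feet: its levelling foot, under the black knurled knob at one front corner, hangs clear of the worktop. Without pressing down on the stand, screw that foot down (clockwise) by feel, letting go to take a fresh grip as often as needed, until its rubber sole just bears lightly on the worktop and no further, so that it takes a little weight but does not jack the stand up. Let go of the knob, then swing the red clamping lever clockwise right to its stop so that the foot cannot shake loose on the road; do not shove the stand about or disturb the things around it.

Things in the scene. Friction and masses are not known exactly. Their poses are not given: they have to be found in the camera images.
- stand: Sedimentation stand, 6 kg, loose: blue-grey plate 220 x 200 mm, its top 30 mm up, tube rack 135 mm high along the back. Origin: centre of the base at worktop level; x to the rack (away from robot), y left, z up. Feet at x +-90, y +-80 mm; the one at x -90, y -80 (front right) is the levelling foot. More than about 10 N down on the knob rocks the stand on to the raised foot.
- foot_screw: Levelling screw, one piece: black knurled knob 34 mm across, 26 mm high, on a 10 mm thread with a foot disc and rubber sole. Origin: knob centre on the axis, about 83 mm up; z up, x to the knob's white mark. Over 62 mm up nothing else stands within 70 mm of the axis. Clockwise from above it goes down, knob and foot together, 1.5 mm a turn; thread torque 0.02 N m.
- foot_bush (a point): Brass bush of the levelling screw, on its axis, 44 mm above the worktop. The sole starts 0.2 to 1.1 mm clear of the worktop (0.8 to 4.7 rad of turning); it is pressed into its disc more or less deep, so heights do not tell when it touches. Then the rubber grips and twists: the torque on the knob rises by 0.01 to 0.02 N m per newton of load, some 15 N per radian, and stays when the hand stops.
- clamp_lever (a joint): Angle of the red clamping lever (rad): 0 open, pointing from its hub straight to the front (-x of the stand); grows clockwise seen from above; 1.4 is its stop, where it points left along the plate's front edge and is clamped. Starts between 0 and 0.3, stays where it is left; moving it takes about 2 N at the handle.
- lever_grip (a point): Point in the clamping lever's red handle, 55 mm from its pivot, 54 mm above the worktop; the handle is a round bar 13 mm thick, from 30 to 72 mm from the pivot, rising outward (from 47 to 57 mm). Local -x points along the lever from pivot to tip.
- lever_hub (a point): Pivot of the clamping lever (vertical axis), 43 mm above the worktop, 52 mm left of the screw axis on the clamp block; hub 21 mm across.
- bottle_brown: Brown bottle with black cap, 60 mm across, 142 mm high, standing right of the stand; leave alone. Origin: centre of its base.
- tape_roll: Roll of white tape standing on end, 33 mm across, 60 mm high, left of the stand; leave alone. Origin: centre of its base.
- needle_pack: Flat red and white needle packet, 30 x 86 x 9 mm, lying right of the levelling foot; leave alone. Origin: centre of its underside.

How it is judged:
On the way, in this order (a step that is already met when the one before it is completed fails the run):
1. the levelling foot bears lightly on the worktop (1 to 10 N) with the knob let go (contact force between foot_screw and worktop_c0 between 1 and 10 N and contact force between the fingers and foot_screw below 0.1 N), for 0.3 s.
2. the clamping lever is swung to its stop (value of joint clamp_lever above 1.25 rad), for 0.1 s.
At the end, for the whole second after the job is handed in: The stand rests level and still (tilt under 0.01 rad) with the levelling foot bearing on the worktop with 1 to 10 N, and the clamping lever at 1.25 rad or more (contact force between foot_screw and worktop_c0 between 1 and 10 N and value of joint clamp_lever above 1.25 rad and angle between stand's own z axis and vertical below 0.01 rad and linear speed of stand below 0.01 m/s); the robot touches nothing.
It fails at once if the levelling foot is pressed on the worktop with more than 40 N (contact force between foot_screw and worktop_c0 above 40 N).
It fails at once if the stand is shoved more than 25 mm or tipped more than 0.06 rad (distance of stand from where it was at the start of the episode above 0.025 m or angle between stand's own z axis and vertical above 0.06 rad).
It fails at once if a bystander is moved more than 15 mm or tipped over (distance of any of bottle_brown, tape_roll, needle_pack from where it was at the start of the episode above 0.015 m or angle between any of bottle_brown, tape_roll, needle_pack's own z axis and vertical above 0.3 rad).
It also fails if it takes over 72 s, if anything falls off the work surface, if the arm or the gripper's body presses on something with over 40 N, if the wrist force passes 120 N, or if a joint passes its speed limit or range.

ROBOT

A 6-joint arm with a two-finger parallel gripper is mounted at the origin on a cart in front of the work surface, level with it; the furniture and walls round the work are solid. World frame = base frame: x ahead of the robot, y to its left, z up, the work surface at z = 0. Lengths are in m, angles in rad, forces in N, time in s.
With the tool pointing down it reaches from about 0.425 to 0.95 m from the base axis. Payload 14.7 kg.
Tool frame: the origin (TCP) lies at the very end of the fingers, on their centre line; the grasp point (between the pads) lies 19 mm behind it; z points along the fingers, y is the line along which they close (so a half turn about z gives the same grasp; the last joint's range is limited). The gripper opens to 85 mm and grips with 20 to 120 N. Pads are 22 mm wide; open, the fingers measure 114 mm over their backs; the gripper's body (76 mm by 85 mm) begins 54 mm behind the grasp point. The pads swing forward as they close: fully open they stand 13 mm farther back than shut.
Start: joints at [1.21, 0.48, 1.596, -0, 1.065, -0.047], TCP at [0.201, 0.618, 0.197] pointing down, gripper open.
Joint ranges: [-2.75, 2.75], [-0.82, 2.05], [0.23, 2.67], [-1.56, 4.7], [0.09, 2.69], [-2.92, 2.92]. Speed limits (rad/s): [1.89, 1.89, 2.39, 3.01, 3.01, 3.01].

INTERFACE

Orientations are given as a unit quaternion [x, y, z, w].
In Python, from station import env, eyes gives the robot as it stands. The module is installed in compiled form; this text tells all that it offers.
- The arm moves only by the shell command python3 -m handwheel 'ROWS' [OPENING]. ROWS is JSON, one flat list of numbers, 6 for each row, row after row: the shift along the tool's x, y, z each as a share of 20 cm, from -1 to 1, then the turn, a rotation vector about the tool's x, y, z each as a share of pi rad, from -1 to 1. In form: [x, y, z, wx, wy, wz, x, y, z, wx, wy, wz, ...]. A call has exactly 8 rows; each row is the pose to reach, as a shift and turn from the pose commanded when the call began, along the tool's axes at that moment, turning the shorter way round; what a row does not reach only later rows make up. A row lasts 1/8 s, in which the tool goes at most 62.5 mm and 10.7 degrees, less where a joint would pass 70% of its speed; a pose out of reach is approached as far as the arm can. A call with a number of a shift or a turn outside -1 to 1 is refused whole. A call with a gripper value outside its range is refused whole. OPENING is the closure, from -1 (fully open) to 1 (shut), so that 0 is half open, set as the call begins (- or left out, the last holds). The fingers move at their own pace and stop on an object; the grip force is fixed at half the most. Time passes only in rows, so rows that repeat a pose let the fingers close, or fill a call up. It gives the time, the measured TCP pose, the force, the opening and the grip force at its end, in the units of the state.
- env.state(): the state, without advancing time (a new reading comes with each control period).
- eyes.camera(name): name is "scene" or "top" or "wrist"; returns the picture (400x640x3 uint8, blue, green, red); there is no depth.
- eyes.camera_model(name): a dict with "camera_matrix" (3x3 intrinsics, pixels), "origin" and "rotation" of the camera in the world; the wrist camera has in their place "T_tool_cam" (4x4, takes a point from camera to tool coordinates, whose origin is the TCP and whose axes are the flange's). Camera axes: x right, y down, z forward; pixel columns grow to the right and rows downward; lengths in m; the calibration is good to about 2 mm. A picture is of the moment at which its call begins: read the wrist's pose just before it. camera_model takes no time and is no camera call.
- env.job_done(): hands the job in; it is judged then, once.
The state is a dict: "t": time; "q": joint angles; "joint_vel": joint speeds; "joint_torque": joint torques, N m; "tool_pos": TCP position; "tool_rot": TCP orientation; "force": force on the tool from outside, world axes, zero at the start; "moment": the same for the moment, N m; "grip_width": opening from 0.0 (shut) to 1.0 (fully open); "finger_force": force on a finger pad.
Only numpy, scipy, OpenCV 4.12 (cv2) and the standard library are available. Lean on these libraries where they do the work, as an engineer would, in place of code of your own. Each camera call takes 0.05 s, during which the arm holds its last target. There are 200 camera calls.

## Working session

There is one attempt and no reset: what is moved stays moved. The work goes in short steps, Python scripts to look and compute and a shell command to move; the robot and the scene stay as the last step left them, time stands still between calls to the robot, and variables do not carry over. Pictures are saved under pics/ and viewed, at most 13 in all, crops included, and the job is handed in when it is done.

```bash
mkdir -p pics
cat > h.py <<'E'
import numpy as np, cv2
from station import env, eyes
from scipy.spatial.transform import Rotation as R
def cam(n):
    m=eyes.camera_model(n); K=np.array(m["camera_matrix"])
    if n=="wrist":
        s=env.state(); T=np.eye(4); T[:3,:3]=R.from_quat(s["tool_rot"]).as_matrix(); T[:3,3]=s["tool_pos"]
        T=T@np.array(m["T_tool_cam"]); return K,T[:3,3],T[:3,:3]
    return K,np.array(m["origin"]),np.array(m["rotation"])
def at(n,u,v,z,c=None):
    K,o,Rm=c or cam(n); d=Rm@np.linalg.inv(K)@[u,v,1]; return o+d*(z-o[2])/d[2]
def proj(n,p,c=None):
    K,o,Rm=c or cam(n); q=K@(Rm.T@(np.array(p)-o)); return q[:2]/q[2]
def st():
    s=env.state(); print({k:np.round(s[k],4).tolist() for k in ("t","q","tool_pos","tool_rot","force","moment","grip_width","finger_force")})
E
python3 - <<'E'
from h import *
st()
for n in("top","scene"):
    i=eyes.camera(n); cv2.imwrite(f"pics/{n}0.png",i); print(n,[np.round(a,3).tolist() for a in cam(n)])
E
```

```text
{'t': 0.0, 'q': [1.2104, 0.4809, 1.5969, -0.0, 1.0651, -0.0466], 'tool_pos': [0.2005, 0.6178, 0.1962], 'tool_rot': [0.1562, 0.9877, -0.0006, -0.0001], 'force': [0.3255, -0.2445, -0.2929], 'moment': [-0.0241, 0.0194, -0.0182], 'grip_width': 0.9962, 'finger_force': 0.0}
top [[[456.581, 0.0, 311.658], [0.0, 456.581, 196.193], [0.0, 0.0, 1.0]], [0.475, 0.038, 1.022], [-0.701, 0.708, -0.046, 0.07]]
scene [[[363.977, 0.0, 316.349], [0.0, 363.977, 195.892], [0.0, 0.0, 1.0]], [0.319, -0.457, 0.694], [0.897, -0.241, 0.089, -0.359]]
```

```bash
sed -i 's/np.array(m\["rotation"\])$/R.from_quat(m["rotation"]).as_matrix()/' h.py
python3 - <<'E'
import cv2
i=cv2.imread("pics/top0.png"); cv2.imwrite("pics/top0b.png",cv2.resize(i,(800,500)))
E
```

```text
(no output)
```

View pics/top0.png

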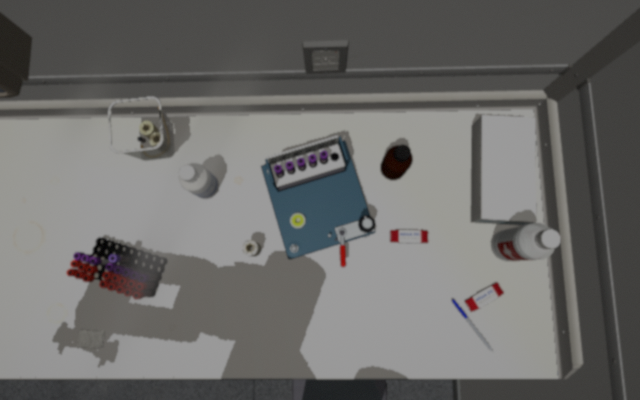

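View pics/scene0.png

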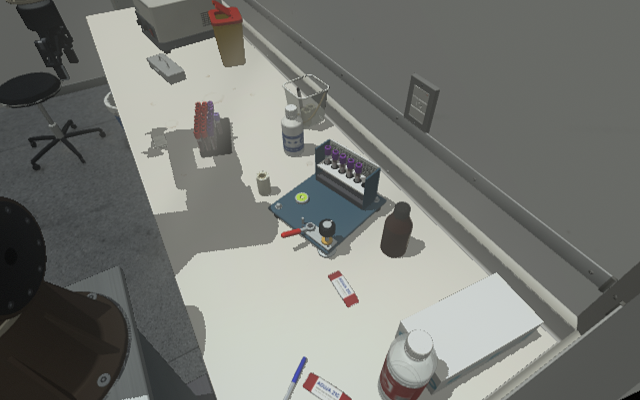

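The top picture shows the knob near (367,222), with the red lever running from about (341,232) to (343,265). The packet is at (409,236), the bottle at (397,162) and the tape at (250,247). I'll enlarge the area around the knob.

Run:
```python
import cv2,numpy as np
a=cv2.resize(cv2.imread("pics/top0.png")[195:275,310:400],None,fx=7,fy=7,interpolation=cv2.INTER_CUBIC)[:, :]
b=cv2.resize(cv2.imread("pics/scene0.png")[200:265,270:360],None,fx=7,fy=7,interpolation=cv2.INTER_CUBIC)
a=np.clip(a*1.6,0,255).astype('uint8')
cv2.imwrite("pics/ca.png",a)
cv2.imwrite("pics/cb.png",b)
```

```text
(no output)
```

View pics/ca.png

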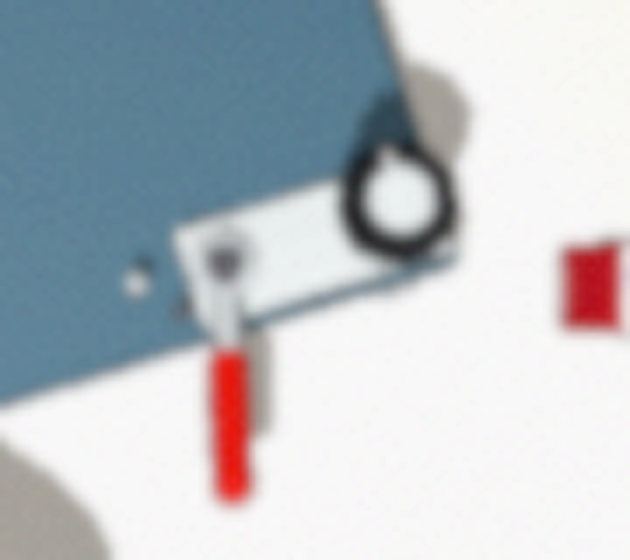

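View pics/cb.png

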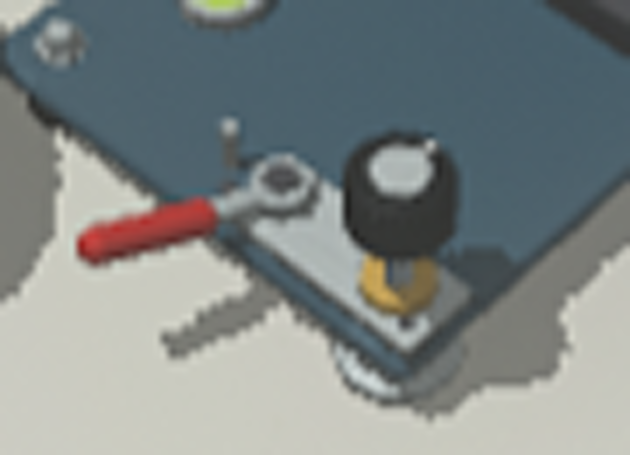

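The crops place the knob's top centre at (367.0,223.6) in the top picture and (327.1,224.3) in the scene picture. In the top picture the hub is at (342.3,231.9), the handle's inner end at (343,245.3) and its tip at (343.3,266).

Run:
```python
from h import *
def tri(a,b):
    A=[];B=[]
    for n,u,v in(a,b):
        K,o,Rm=cam(n); d=Rm@np.linalg.inv(K)@[u,v,1]; d/=np.linalg.norm(d); P=np.eye(3)-np.outer(d,d); A.append(P);B.append(P@o)
    return np.linalg.solve(sum(A),sum(B))
print("tri",tri(("top",366.9,223.4),("scene",327,224.2)))
k=at("top",366.9,223.4,.096); h=at("top",342.2,231.8,.05); t=at("top",343.2,265.8,.057); i=at("top",343,245.3,.047)
print("k",k,"scene k",at("scene",327,224.2,.096)); print("h",h,np.linalg.norm((k-h)[:2])); print("tip",t,np.linalg.norm((t-h)[:2]),"in",i,np.linalg.norm((i-h)[:2]))
fl=at("top",290,257,.03);print("front left corner",fl)
print("pack",at("top",409,236,.009),at("top",391,236,.009),"bottle",at("top",397,162,.07),"tape",at("top",250,247,.06))
y=(h-k)[:2];yaw=np.arctan2(-y[0],y[1]);print("stand yaw",yaw)
l=(t-h)[:2];print("lever dir",np.arctan2(l[1],l[0]), "lever angle", (yaw+np.pi-np.arctan2(l[1],l[0]))%(2*np.pi))
s=env.state();print("tool axes\n",R.from_quat(s["tool_rot"]).as_matrix().round(3))
m=eyes.camera_model("wrist");print(np.round(m["T_tool_cam"],3))
```

```text
tri [ 0.57137644 -0.04344042  0.09454797]
k [ 0.57079271 -0.04313347  0.096     ] scene k [ 0.57121553 -0.04457667  0.096     ]
h [0.55824469 0.00566698 0.05      ] 0.05038786602677578
tip [0.48669173 0.00515173 0.057     ] 0.07155480932551486 in [0.52982072 0.00441383 0.047     ] 0.028451573942141095
front left corner [0.50676144 0.11852334 0.03      ]
pack [ 0.55090568 -0.14227751  0.009     ] [ 0.55132415 -0.10287351  0.009     ] bottle [ 0.70373938 -0.11278041  0.07      ] tape [0.52746139 0.2005472  0.06      ]
stand yaw 0.25167717166417397
lever dir -3.134391870024764 lever angle 0.24447638809914451
tool axes
 [[-0.951  0.309 -0.   ]
 [ 0.309  0.951 -0.001]
 [ 0.    -0.001 -1.   ]]
[[ 0.001 -0.948 -0.318  0.082]
 [ 1.     0.001  0.     0.001]
 [-0.    -0.318  0.948 -0.176]
 [ 0.     0.     0.     1.   ]]
```

```bash
python3 -m handwheel '[-0.3,-0.28,-0.25,0,0,0, -0.6,-0.56,-0.25,0,0,0, -0.93,-0.86,-0.25,0,0,0, -0.93,-0.86,-0.25,0,0,0, -0.93,-0.86,-0.25,0,0,0, -0.93,-0.86,-0.25,0,0,0, -0.93,-0.86,-0.25,0,0,0, -0.93,-0.86,-0.25,0,0,0]' -1
python3 -m handwheel '[-0.3,-0.28,0,0,0,0, -0.6,-0.56,0,0,0,0, -0.93,-0.86,0,0,0,0, -0.93,-0.86,0,0,0,0, -0.93,-0.86,0,0,0,0, -0.93,-0.86,0,0,0,0, -0.93,-0.86,0,0,0,0, -0.93,-0.86,0,0,0,0]'
python3 -m handwheel '[-0.3,-0.28,0,0,0,0.03, -0.6,-0.56,0,0,0,0.06, -0.92,-0.86,0,0,0,0.1, -0.92,-0.86,0,0,0,0.1, -0.92,-0.86,0,0,0,0.1, -0.92,-0.86,0,0,0,0.1, -0.92,-0.86,0,0,0,0.1, -0.92,-0.86,0,0,0,0.1]'
python3 - <<'E'
from h import *
st(); c=cam("wrist"); i=eyes.camera("wrist"); cv2.imwrite("pics/w1.png",i)
print("knob px",proj("wrist",[.571,-.044,.096],c))
s=env.state(); print(R.from_quat(s["tool_rot"]).inv().apply(np.array([.571,-.044,.066])-s["tool_pos"])/.2)
E
```

```text
t: 1.1
tool_pos: [0.3238, 0.3983, 0.2466]
tool_rot: [0.156, 0.988, -0.0, -0.0]
force: [0.3, 0.3, -0.2]
grip_width: 0.998
finger_force: 0.0
t: 2.1
tool_pos: [0.4477, 0.1774, 0.2469]
tool_rot: [0.155, 0.988, 0.0, -0.0]
force: [-0.3, -0.4, -0.3]
grip_width: 0.999
finger_force: 0.0
t: 3.1
tool_pos: [0.5699, -0.0429, 0.2471]
tool_rot: [0.308, 0.951, 0.0, 0.0]
force: [-0.6, 0.6, -0.3]
grip_width: 1.001
finger_force: 0.0
{'t': 3.1, 'q': [-0.1283, 0.3217, 1.7195, 0.0001, 1.1002, -1.0729], 'tool_pos': [0.5699, -0.0429, 0.2471], 'tool_rot': [0.308, 0.9514, 0.0001, 0.0001], 'force': [-0.5722, 0.6027, -0.2938], 'moment': [-0.0132, -0.0099, 0.0161], 'grip_width': 1.0011, 'finger_force': 0.0}
knob px [319.86318434 174.83870034]
[-6.75662135e-03 -6.20905578e-04  9.05529343e-01]
```

View pics/w1.png

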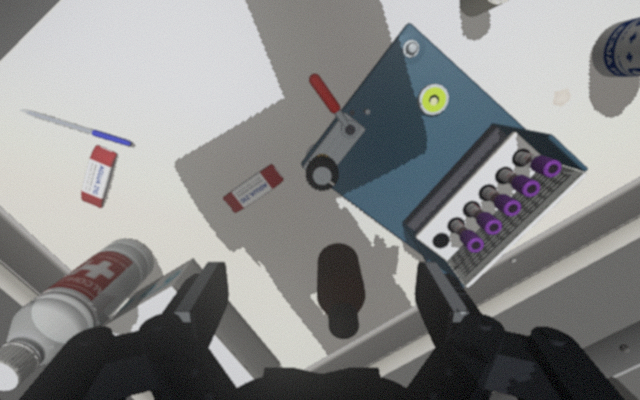

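The wrist picture shows the knob's top centre near (323,173), against a predicted (320,175). I'll convert that offset into metres.

Run:
```python
from h import *
i=cv2.imread("pics/w1.png")[145:205,290:360]
g=cv2.cvtColor(i,cv2.COLOR_BGR2GRAY); m=((g<45)*255).astype('uint8')
cs,_=cv2.findContours(m,0,2); c=max(cs,key=cv2.contourArea); (x,y),r=cv2.minEnclosingCircle(c); print(x+290,y+145,r,cv2.contourArea(c),cv2.boundingRect(c))
p=at("wrist",x+290,y+145,.09); print(p)
for q in ((323,172.5,.096),): print(at("wrist",*q))
```

```text
322.24486923217773 172.18328475952148 16.338340759277344 258.5 (17, 11, 31, 29)
[ 0.57144247 -0.04141572  0.09      ]
[ 0.57094887 -0.0401312   0.096     ]
```

```bash
python3 -m handwheel '[0,0.007,0.2,0,0,0, 0,0.007,0.4,0,0,0, 0,0.007,0.6,0,0,0, 0,0.007,0.75,0,0,0, 0,0.007,0.85,0,0,0, 0,0.007,0.89,0,0,0, 0,0.007,0.905,0,0,0, 0,0.007,0.905,0,0,0]' 0
python3 -c "from h import *;st()"
python3 -m handwheel '[0,0,0,0,0,0, 0,0,0,0,0,0, 0,0,0,0,0,0, 0,0,0,0,0,0, 0,0,0,0,0,0, 0,0,0,0,0,0, 0,0,0,0,0,0, 0,0,0,0,0,0]' 1
python3 -c "from h import *;st()"
```

```text
t: 4.15
tool_pos: [0.5714, -0.043, 0.0665]
tool_rot: [0.309, 0.951, 0.0, 0.0]
force: [-0.4, 0.7, -0.4]
grip_width: 0.497
finger_force: 0.0
{'t': 4.15, 'q': [-0.1279, 0.5373, 1.8913, -0.0, 0.7121, -1.071], 'tool_pos': [0.5714, -0.043, 0.0665], 'tool_rot': [0.3088, 0.9511, 0.0001, 0.0004], 'force': [-0.4183, 0.7031, -0.3811], 'moment': [0.0352, -0.0079, 0.0077], 'grip_width': 0.497, 'finger_force': 0.0}
t: 5.15
tool_pos: [0.571, -0.043, 0.0659]
tool_rot: [0.309, 0.951, -0.0, -0.0]
force: [-0.4, -0.1, 0.5]
grip_width: -0.003
finger_force: 0.0
{'t': 5.15, 'q': [-0.1281, 0.5382, 1.8919, -0.0, 0.7116, -1.071], 'tool_pos': [0.571, -0.043, 0.0659], 'tool_rot': [0.3088, 0.9511, -0.0, -0.0], 'force': [-0.4245, -0.0782, 0.4656], 'moment': [-0.012, 0.0438, -0.0265], 'grip_width': -0.0034, 'finger_force': 0.0}
```

The fingers shut on nothing, so I'll look with the wrist and scene cameras.

Run:
```python
from h import *
a=eyes.camera("wrist"); b=eyes.camera("scene")[140:300,220:460]
b=cv2.resize(b,None,fx=2.5,fy=2.5,interpolation=cv2.INTER_CUBIC)[:, :600]
cv2.imwrite("pics/w2.png",np.vstack([a[100:400,20:620],b[:300]]))
```

```text
(no output)
```

View pics/w2.png

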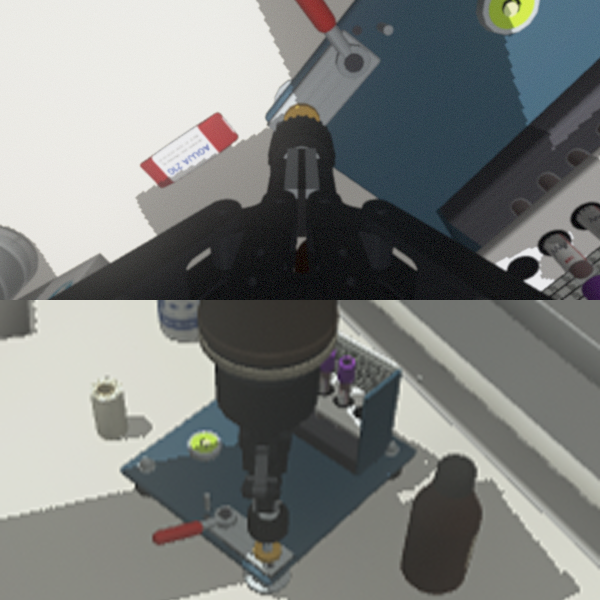

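Run:
```python
from h import *
st(); c=cam("wrist"); print(c[0])
for p in ([.558,.0057,.05],[.571,-.042,.044],[.571,-.042,.096],[.571,-.042,.07],[.571,-.043,.066],[.571-.017*.81,-.042+.017*.586,.096],[.571+.017*.81,-.042-.017*.586,.096]): print(p,(proj("wrist",p,c)-[20,100]).round(1))
i=eyes.camera("wrist")[180:330,240:400]; i=cv2.resize(i,None,fx=4,fy=4,interpolation=cv2.INTER_CUBIC)
cv2.imwrite("pics/w3.png",np.clip(i.astype(float)*2.5,0,255).astype('uint8'))
```

```text
{'t': 5.25, 'q': [-0.1281, 0.5381, 1.8918, 0.0, 0.7117, -1.071], 'tool_pos': [0.571, -0.043, 0.0659], 'tool_rot': [0.3088, 0.9511, 0.0, -0.0], 'force': [0.8127, 1.1084, 0.5036], 'moment': [0.0021, -0.0408, -0.0009], 'grip_width': -0.0011, 'finger_force': 0.0}
[[327.72083634   0.         321.24360291]
 [  0.         327.72083634 198.85244387]
 [  0.           0.           1.        ]]
[0.558, 0.0057, 0.05] [352.6  65.1]
[0.571, -0.042, 0.044] [300.8 120.9]
[0.571, -0.042, 0.096] [300.7 160.5]
[0.571, -0.042, 0.07] [300.7 138.1]
[0.571, -0.043, 0.066] [299.4 136.1]
[0.55723, -0.032038000000000004, 0.096] [300.6 129.4]
[0.5847699999999999, -0.051962, 0.096] [300.7 189.6]
```

View pics/w3.png

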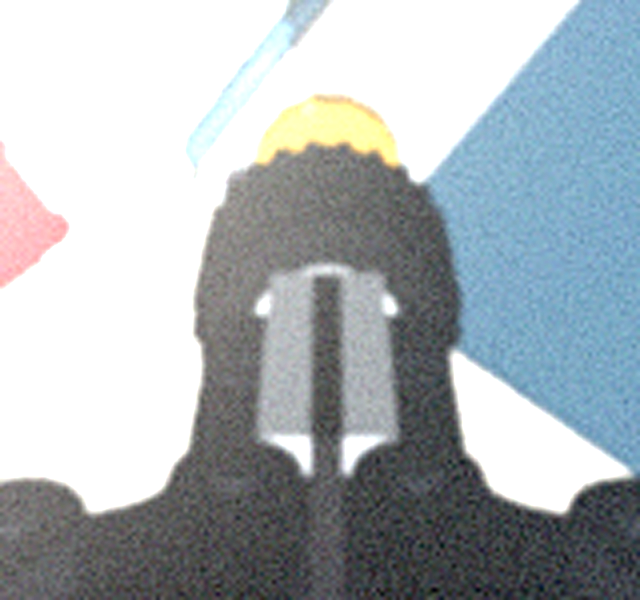

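```bash
python3 -m handwheel '[0,0,-0.1,0,0,0, 0,0,-0.2,0,0,0, 0,0,-0.3,0,0,0, 0,0,-0.3,0,0,0, 0,0,-0.3,0,0,0, 0,0,-0.3,0,0,0, 0,0,-0.3,0,0,0, 0,0,-0.3,0,0,0]'
python3 - <<'E'
from h import *
st(); c=cam("wrist"); s=env.state()
T=R.from_quat(s["tool_rot"])
im=eyes.camera("wrist"); 
for q in ([0,0,0],[.011,0,0],[.011,0,-.03],[-.011,0,0]): print(q,((proj("wrist",np.array(s["tool_pos"])+T.apply(q),c)-[240,180])*4).round())
i=im[180:330,240:400]; i=cv2.resize(i,None,fx=4,fy=4,interpolation=cv2.INTER_CUBIC)
cv2.imwrite("pics/w4.png",np.clip(i.astype(float)*2.5,0,255).astype('uint8'))
E
```

```text
t: 6.3
tool_pos: [0.5709, -0.043, 0.1256]
tool_rot: [0.309, 0.951, -0.0, -0.0]
force: [-0.1, -0.1, 0.4]
grip_width: 0.002
finger_force: 0.0
{'t': 6.3, 'q': [-0.1281, 0.4562, 1.8474, 0.0, 0.8385, -1.071], 'tool_pos': [0.5709, -0.043, 0.1256], 'tool_rot': [0.3088, 0.9511, -0.0, -0.0002], 'force': [-0.1046, -0.081, 0.3746], 'moment': [0.0111, 0.0004, -0.0333], 'grip_width': 0.0024, 'finger_force': 0.0}
[0, 0, 0] [317. 224.]
[0.011, 0, 0] [317. 155.]
[0.011, 0, -0.03] [316. 247.]
[-0.011, 0, 0] [317. 291.]
```

View pics/w4.png

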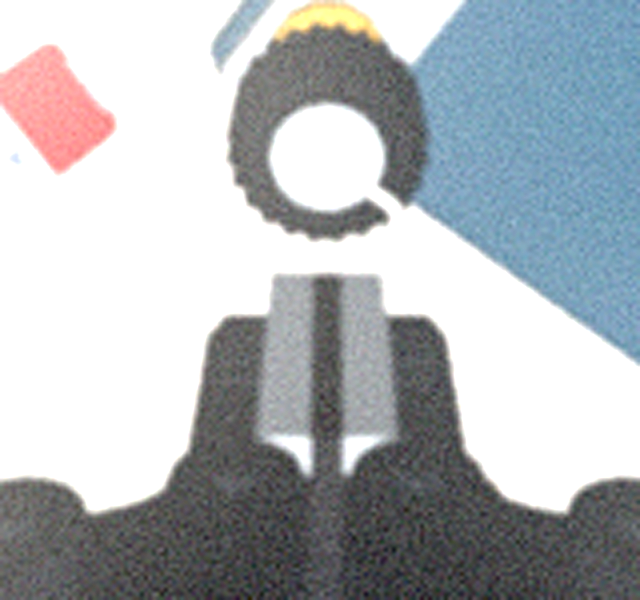

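The shut fingertips end at about y=272 in the crop, where the stated TCP would put them at y=155. That makes them roughly 35 mm shorter than stated, so they shut above the knob. I'll check this, and re-centre on the disc at crop (327,158), before going lower.

Run:
```python
from h import *
k=at("wrist",240+327/4-.4,180+158/4-.4,.096); print("knob",k)
s=env.state(); print(R.from_quat(s["tool_rot"]).inv().apply(np.array([k[0],k[1],.040])-s["tool_pos"])/.2)
m=eyes.camera_model("wrist"); T=np.array(m["T_tool_cam"]); K=np.array(m["camera_matrix"])
# fingertip front edge: pic y=272 -> line in tool xz plane
d=T[:3,:3]@np.linalg.inv(K)@[320,180+272/4-.4,1]; o=T[:3,3]
for z in (0,-.01,-.02,-.03,-.04): print(z,(o+d*(z-o[2])/d[2]).round(4))
```

```text
knob [ 0.57258376 -0.04278765  0.096     ]
[-0.0064124   0.00604649  0.42831722]
0 [-0.0076  0.0004  0.    ]
-0.01 [-0.0025  0.0004 -0.01  ]
-0.02 [ 0.0026  0.0004 -0.02  ]
-0.03 [ 0.0077  0.0005 -0.03  ]
-0.04 [ 0.0128  0.0005 -0.04  ]
```

```bash
python3 -m handwheel '[-0.003,0.004,0,0,0,0, -0.003,0.004,0,0,0,0, -0.003,0.004,0.05,0,0,0, -0.003,0.004,0.15,0,0,0, -0.003,0.004,0.25,0,0,0, -0.003,0.004,0.35,0,0,0, -0.003,0.004,0.41,0,0,0, -0.003,0.004,0.425,0,0,0]' -1
python3 -m handwheel '[0,0,0,0,0,0, 0,0,0,0,0,0, 0,0,0,0,0,0, 0,0,0,0,0,0, 0,0,0,0,0,0, 0,0,0,0,0,0, 0,0,0,0,0,0, 0,0,0,0,0,0]' 1
python3 -c "from h import *;st()"
```

```text
t: 7.35
tool_pos: [0.5715, -0.0427, 0.04]
tool_rot: [0.309, 0.951, -0.0, -0.001]
force: [0.4, -0.2, 0.0]
grip_width: 1.002
finger_force: 0.0
t: 8.35
tool_pos: [0.5718, -0.0435, 0.0418]
tool_rot: [0.309, 0.951, -0.0, 0.0]
force: [-6.5, -7.9, 12.4]
grip_width: 0.376
finger_force: 58.3
{'t': 8.35, 'q': [-0.1282, 0.5748, 1.9041, -0.0013, 0.6625, -1.0703], 'tool_pos': [0.5718, -0.0435, 0.0418], 'tool_rot': [0.3087, 0.9512, -0.0004, 0.0002], 'force': [-6.5311, -7.878, 12.38], 'moment': [-1.3619, 0.9982, -0.0155], 'grip_width': 0.3757, 'finger_force': 58.3315}
```

```bash
python3 -m handwheel '[0,-0.0065,-0.009,0,0,0, 0,-0.0065,-0.009,0,0,0, 0,-0.0065,-0.009,0,0,0, 0,-0.0065,-0.009,0,0,0, 0,-0.0065,-0.009,0,0,0, 0,-0.0065,-0.009,0,0,0, 0,-0.0065,-0.009,0,0,0, 0,-0.0065,-0.009,0,0,0]'
python3 -c "from h import *;st()"
python3 -m handwheel '[0,0,0,0,0,0, 0,0,0,0,0,0, 0,0,0,0,0,0, 0,0,0,0,0,-0.06, 0,0,0,0,0,-0.12, 0,0,0,0,0,-0.18, 0,0,0,0,0,-0.24, 0,0,0,0,0,-0.24]' -0.3
python3 -m handwheel '[0,0,0,0,0,-0.06, 0,0,0,0,0,-0.12, 0,0,0,0,0,-0.18, 0,0,0,0,0,-0.24, 0,0,0,0,0,-0.24, 0,0,0,0,0,-0.24, 0,0,0,0,0,-0.24, 0,0,0,0,0,-0.24]'
python3 -c "from h import *;st()"
```

```text
t: 9.35
tool_pos: [0.5716, -0.0436, 0.0423]
tool_rot: [0.309, 0.951, 0.0, 0.0]
force: [5.3, 2.2, -15.5]
grip_width: 0.369
finger_force: 62.3
{'t': 9.35, 'q': [-0.1292, 0.5737, 1.9046, 0.0004, 0.6628, -1.0723], 'tool_pos': [0.5716, -0.0436, 0.0423], 'tool_rot': [0.3088, 0.9511, 0.0002, 0.0003], 'force': [5.326, 2.1598, -15.4759], 'moment': [0.2766, -0.8677, 0.042], 'grip_width': 0.3686, 'finger_force': 62.31}
t: 10.35
tool_pos: [0.5712, -0.0438, 0.0428]
tool_rot: [-0.063, 0.998, -0.0, 0.0]
force: [-0.6, -0.6, 0.4]
grip_width: 0.651
finger_force: 0.0
t: 11.35
tool_pos: [0.5712, -0.0438, 0.0427]
tool_rot: [-0.425, 0.905, 0.0, -0.0]
force: [-0.2, -0.0, 0.4]
grip_width: 0.647
finger_force: 0.0
{'t': 11.35, 'q': [-0.1294, 0.5729, 1.9048, -0.0, 0.664, -2.5783], 'tool_pos': [0.5712, -0.0438, 0.0427], 'tool_rot': [-0.4251, 0.9052, 0.0, -0.0], 'force': [-0.1544, -0.0401, 0.3883], 'moment': [0.0048, -0.0206, -0.0037], 'grip_width': 0.6465, 'finger_force': 0.0}
```

```bash
python3 -m handwheel '[0,0,0,0,0,0, 0,0,0,0,0,0, 0,0,0,0,0,0, 0,0,0,0,0,0, 0,0,0,0,0,0, 0,0,0,0,0,0, 0,0,0,0,0,0, 0,0,0,0,0,0]' 1
python3 -c "from h import *;st();print(R.from_quat(env.state()['tool_rot']).inv().apply(env.state()['force']))"
```

```text
t: 12.35
tool_pos: [0.5722, -0.0444, 0.0432]
tool_rot: [-0.426, 0.905, -0.001, 0.001]
force: [2.3, -4.3, 4.5]
grip_width: 0.376
finger_force: 59.0
{'t': 12.35, 'q': [-0.1299, 0.5724, 1.9039, -0.0008, 0.6634, -2.5797], 'tool_pos': [0.5722, -0.0444, 0.0432], 'tool_rot': [-0.4258, 0.9048, -0.0007, 0.0007], 'force': [2.2523, -4.3099, 4.481], 'moment': [-0.8321, -0.2079, 0.0013], 'grip_width': 0.3761, 'finger_force': 59.0035}
[ 1.88235438 -4.49094046 -4.47388668]
```

```bash
cat > m.py <<'E'
from h import *
import sys
n=int(sys.argv[1]) if len(sys.argv)>1 else 6
M=[];F=[];J=[]
for k in range(n):
    s=env.state(); M.append(s["moment"]);F.append(R.from_quat(s["tool_rot"]).inv().apply(s["force"]));J.append(s["joint_torque"][5])
    if k<n-1: eyes.camera("wrist")
print("t",round(s["t"],2),"q6",round(s["q"][5],3),"Mz",np.mean(M,0)[2].round(4),"sd",np.std(M,0)[2].round(4),"j6",np.mean(J).round(4),np.std(J).round(4),"Ftool",np.mean(F,0).round(2),"pos",np.round(s["tool_pos"],4),"w",round(s["grip_width"],3))
E
python3 -m handwheel '[0.001,-0.002,-0.0015,0,0,0, 0.001,-0.002,-0.0015,0,0,0, 0.001,-0.002,-0.0013,0,0,0.04, 0.001,-0.002,-0.0011,0,0,0.08, 0.001,-0.002,-0.0009,0,0,0.12, 0.001,-0.002,-0.0007,0,0,0.16, 0.001,-0.002,-0.0007,0,0,0.16, 0.001,-0.002,-0.0007,0,0,0.16]'>/dev/null
python3 m.py 6
```

```text
t 13.6 q6 -2.08 Mz 0.0164 sd 0.0391 j6 -0.0008 0.0765 Ftool [-4.09 -3.2  -5.31] pos [ 0.5719 -0.0442  0.043 ] w 0.375
```

```bash
python3 -m handwheel '[-0.0017,-0.0013,-0.0018,0,0,0, -0.0017,-0.0013,-0.0018,0,0,0.03, -0.0017,-0.0013,-0.0017,0,0,0.06, -0.0017,-0.0013,-0.0015,0,0,0.09, -0.0017,-0.0013,-0.0015,0,0,0.09, -0.0017,-0.0013,-0.0015,0,0,0.09, -0.0017,-0.0013,-0.0015,0,0,0.09, -0.0017,-0.0013,-0.0015,0,0,0.09]'>/dev/null
python3 m.py 10
```

```text
t 15.05 q6 -1.797 Mz -0.0212 sd 0.0162 j6 -0.0206 0.0 Ftool [-5.01  0.19 -1.97] pos [ 0.5719 -0.0441  0.0431] w 0.374
```

```bash
sed -i 's/np.mean(J).round(4),np.std(J).round(4)/np.round(J,4)/' m.py; python3 -m handwheel '[-0.002,0,-0.0006,0,0,0, -0.002,0,-0.0006,0,0,0.03, -0.002,0,-0.0005,0,0,0.06, -0.002,0,-0.0003,0,0,0.09, -0.002,0,-0.0003,0,0,0.09, -0.002,0,-0.0003,0,0,0.09, -0.002,0,-0.0003,0,0,0.09, -0.002,0,-0.0003,0,0,0.09]'>/dev/null
python3 m.py 4
```

```text
t 16.2 q6 -1.513 Mz 0.0228 sd 0.0203 j6 [-0.0357  0.0042  0.0173  0.0208] Ftool [-2.25  5.17  1.2 ] pos [ 0.5719 -0.0441  0.0431] w 0.371
```

```bash
python3 -m handwheel '[-0.001,0.002,0,0,0,0.015, -0.001,0.002,0,0,0,0.03, -0.001,0.002,0,0,0,0.045, -0.001,0.002,0,0,0,0.06, -0.001,0.002,0.0001,0,0,0.07, -0.001,0.002,0.0002,0,0,0.08, -0.001,0.002,0.0003,0,0,0.085, -0.001,0.002,0.0003,0,0,0.09]'>/dev/null
python3 m.py 8
```

```text
t 17.55 q6 -1.23 Mz -0.0175 sd 0.0354 j6 [-0.3829 -0.4351  0.354   0.1772  0.054   0.0014 -0.0139 -0.0137] Ftool [ 2.13 -0.41  1.59] pos [ 0.5721 -0.0439  0.043 ] w 0.375
```

```bash
python3 -m handwheel '[0,0,0,0,0,0.03, 0,0,0.0001,0,0,0.06, 0,0,0.0002,0,0,0.08, 0,0,0.0003,0,0,0.09, 0,0,0.0003,0,0,0.09, 0,0,0.0003,0,0,0.09, 0,0,0.0003,0,0,0.09, 0,0,0.0003,0,0,0.09]'>/dev/null
python3 m.py 6
```

```text
t 18.8 q6 -0.947 Mz 0.0383 sd 0.0341 j6 [0.0156 0.0189 0.0195 0.0198 0.0197 0.0197] Ftool [ 4.96 -1.52  3.63] pos [ 0.5722 -0.0438  0.043 ] w 0.374
```

```bash
python3 -m handwheel '[0,0,0,0,0,0.03, 0,0,0.0001,0,0,0.06, 0,0,0.0002,0,0,0.08, 0,0,0.0003,0,0,0.09, 0,0,0.0003,0,0,0.09, 0,0,0.0003,0,0,0.09, 0,0,0.0003,0,0,0.09, 0,0,0.0003,0,0,0.09]'>/dev/null
python3 m.py 6
```

```text
t 20.05 q6 -0.664 Mz -0.0342 sd 0.0187 j6 [-0.0202 -0.0201 -0.0201 -0.0202 -0.02   -0.02  ] Ftool [ 4.69 -2.16  4.04] pos [ 0.5722 -0.0437  0.0429] w 0.376
```

```bash
python3 -m handwheel '[0.0016,-0.0008,0.001,0,0,0.03, 0.0016,-0.0008,0.0012,0,0,0.06, 0.0016,-0.0008,0.0014,0,0,0.08, 0.0016,-0.0008,0.0016,0,0,0.09, 0.0016,-0.0008,0.0016,0,0,0.09, 0.0016,-0.0008,0.0016,0,0,0.09, 0.0016,-0.0008,0.0016,0,0,0.09, 0.0016,-0.0008,0.0016,0,0,0.09]'>/dev/null
python3 m.py 6
```

```text
t 21.3 q6 -0.381 Mz 0.0215 sd 0.0274 j6 [0.0021 0.0059 0.0091 0.0115 0.0136 0.015 ] Ftool [ 3.48 -0.79  0.39] pos [ 0.5723 -0.0437  0.0428] w 0.369
```

```bash
python3 -m handwheel '[0,0,0,0,0,0.03, 0,0,0.0001,0,0,0.06, 0,0,0.0002,0,0,0.08, 0,0,0.0003,0,0,0.09, 0,0,0.0003,0,0,0.09, 0,0,0.0003,0,0,0.09, 0,0,0.0003,0,0,0.09, 0,0,0.0003,0,0,0.09]'>/dev/null
python3 m.py 6
```

```text
t 22.55 q6 -0.098 Mz 0.0312 sd 0.0104 j6 [0.0045 0.008  0.011  0.0133 0.0151 0.0167] Ftool [3.86 1.66 0.94] pos [ 0.5724 -0.0437  0.0427] w 0.374
```

```bash
python3 -m handwheel '[0.001,0,0,0,0,0.03, 0.001,0,0.0001,0,0,0.06, 0.001,0,0.0002,0,0,0.08, 0.001,0,0.0004,0,0,0.09, 0.001,0,0.0005,0,0,0.09, 0.001,0,0.0005,0,0,0.09, 0.001,0,0.0005,0,0,0.09, 0.001,0,0.0005,0,0,0.09]'>/dev/null
python3 m.py 6
```

```text
t 23.8 q6 0.185 Mz 0.0216 sd 0.0459 j6 [0.0058 0.0093 0.0125 0.0094 0.0177 0.0209] Ftool [0.42 4.98 0.4 ] pos [ 0.5725 -0.0436  0.0426] w 0.375
```

```bash
python3 -m handwheel '[0,0.002,0,0,0,0.02, 0,0.002,0.0001,0,0,0.04, 0,0.002,0.0001,0,0,0.055, 0,0.002,0.0002,0,0,0.06, 0,0.002,0.0002,0,0,0.06, 0,0.002,0.0002,0,0,0.06, 0,0.002,0.0002,0,0,0.06, 0,0.002,0.0002,0,0,0.06]'>/dev/null
python3 m.py 6
```

```text
t 25.05 q6 0.373 Mz 0.0296 sd 0.0253 j6 [0.0091 0.0115 0.0135 0.0152 0.0164 0.0173] Ftool [ 0.21  3.19 -3.06] pos [ 0.5726 -0.0437  0.0425] w 0.373
```

```bash
python3 -m handwheel '[0,0.001,-0.0008,0,0,0.03, 0,0.001,-0.0007,0,0,0.05, 0,0.001,-0.0007,0,0,0.07, 0,0.001,-0.0006,0,0,0.08, 0,0.001,-0.0006,0,0,0.08, 0,0.001,-0.0006,0,0,0.08, 0,0.001,-0.0006,0,0,0.08, 0,0.001,-0.0006,0,0,0.08]'>/dev/null
python3 m.py 6
```

```text
t 26.3 q6 0.625 Mz 0.013 sd 0.0171 j6 [0.0059 0.0091 0.012  0.0143 0.016  0.0175] Ftool [1.37 2.86 1.91] pos [ 0.5726 -0.0437  0.0426] w 0.373
```

```bash
python3 -m handwheel '[0,0.001,0.0003,0,0,0.03, 0,0.001,0.0005,0,0,0.06, 0,0.001,0.0007,0,0,0.08, 0,0.001,0.0008,0,0,0.09, 0,0.001,0.0008,0,0,0.09, 0,0.001,0.0008,0,0,0.09, 0,0.001,0.0008,0,0,0.09, 0,0.001,0.0008,0,0,0.09]'>/dev/null
python3 m.py 6
```

```text
t 27.55 q6 0.907 Mz -0.0006 sd 0.0286 j6 [0.0038 0.0072 0.01   0.0125 0.0142 0.0155] Ftool [ 0.42  0.43 -0.98] pos [ 0.5728 -0.0439  0.0424] w 0.374
```

```bash
python3 -m handwheel '[0,0,0,0,0,0.03, 0,0,0.0001,0,0,0.06, 0,0,0.0002,0,0,0.08, 0,0,0.0003,0,0,0.09, 0,0,0.0003,0,0,0.09, 0,0,0.0003,0,0,0.09, 0,0,0.0003,0,0,0.09, 0,0,0.0003,0,0,0.09]'>/dev/null
python3 m.py 6
```

```text
t 28.8 q6 1.19 Mz 0.0832 sd 0.0126 j6 [0.0629 0.0665 0.0695 0.0719 0.0738 0.0752] Ftool [-1.3   2.06 -3.47] pos [ 0.5728 -0.0439  0.0424] w 0.375
```

```bash
python3 -m handwheel '[0,0.001,-0.0012,0,0,0, 0,0.001,-0.0012,0,0,0, 0,0.001,-0.0012,0,0,0, 0,0.001,-0.0012,0,0,0, 0,0.001,-0.0012,0,0,0, 0,0.001,-0.0012,0,0,0, 0,0.001,-0.0012,0,0,0, 0,0.001,-0.0012,0,0,0]'>/dev/null
python3 m.py 6
```

```text
t 30.05 q6 1.19 Mz 0.0286 sd 0.0385 j6 [0.0176 0.0174 0.0174 0.0175 0.0175 0.0174] Ftool [ 1.61 -1.82  8.15] pos [ 0.5728 -0.044   0.0425] w 0.374
```

```bash
python3 -m handwheel '[0,-0.001,0.0008,0,0,0.01, 0,-0.001,0.0008,0,0,0.02, 0,-0.001,0.0008,0,0,0.02, 0,-0.001,0.0008,0,0,0.02, 0,-0.001,0.0008,0,0,0.02, 0,-0.001,0.0008,0,0,0.02, 0,-0.001,0.0008,0,0,0.02, 0,-0.001,0.0008,0,0,0.02]'>/dev/null
python3 m.py 6
```

```text
t 31.3 q6 1.253 Mz -0.0075 sd 0.047 j6 [0.0017 0.0029 0.0039 0.0048 0.0054 0.006 ] Ftool [-0.9   2.39  5.48] pos [ 0.5729 -0.0439  0.0425] w 0.375
```

```bash
python3 -m handwheel '[0,0.001,0.0012,0,0,0.01, 0,0.001,0.0012,0,0,0.02, 0,0.001,0.0012,0,0,0.02, 0,0.001,0.0012,0,0,0.02, 0,0.001,0.0012,0,0,0.02, 0,0.001,0.0012,0,0,0.02, 0,0.001,0.0012,0,0,0.02, 0,0.001,0.0012,0,0,0.02]'>/dev/null
python3 m.py 6
```

```text
t 32.55 q6 1.315 Mz 0.016 sd 0.0182 j6 [0.0341 0.0339 0.0339 0.0339 0.034  0.034 ] Ftool [-3.68 -0.81 -5.31] pos [ 0.5729 -0.044   0.0424] w 0.373
```

```bash
python3 -m handwheel '[-0.001,0,-0.0006,0,0,0, -0.001,0,-0.0006,0,0,0.01, -0.001,0,-0.0006,0,0,0.02, -0.001,0,-0.0006,0,0,0.025, -0.001,0,-0.0006,0,0,0.03, -0.001,0,-0.0006,0,0,0.03, -0.001,0,-0.0006,0,0,0.03, -0.001,0,-0.0006,0,0,0.03]'>/dev/null
python3 m.py 6
```

```text
t 33.8 q6 1.409 Mz 0.1265 sd 0.0173 j6 [0.1087 0.1115 0.1146 0.1173 0.1194 0.1211] Ftool [ 0.14 -1.64 -4.46] pos [ 0.5729 -0.0441  0.0424] w 0.369
```

Contact has been felt: the torque is well above the thread's 0.02 N m and still rising. The estimated load is about 5 N, so I'm letting go and lifting clear.

```bash
python3 -m handwheel '[0,0,0,0,0,0, 0,0,0,0,0,0, 0,0,0,0,0,0, 0,0,0,0,0,0, 0,0,-0.1,0,0,0, 0,0,-0.25,0,0,0, 0,0,-0.4,0,0,0, 0,0,-0.4,0,0,0]' -0.3
python3 - <<'E'
from h import *
st(); c=cam("wrist"); im=eyes.camera("wrist"); cv2.imwrite("pics/w5.png",im); cv2.imwrite("pics/s5.png",eyes.camera("scene"))
for p in ([.558,.0057,.05],[.571,-.043,.095],[.4867,.005,.057]): print(proj("wrist",p,c).round(1))
E
```

```text
t: 34.8
tool_pos: [0.5742, -0.0443, 0.1245]
tool_rot: [1.0, 0.016, 0.002, 0.0]
force: [-0.1, -0.2, -0.6]
grip_width: 0.65
finger_force: 0.0
{'t': 34.8, 'q': [-0.1296, 0.4596, 1.8445, -0.0, 0.8336, 1.4094], 'tool_pos': [0.5742, -0.0443, 0.1245], 'tool_rot': [0.9999, 0.0159, 0.0019, 0.0003], 'force': [-0.0713, -0.177, -0.5743], 'moment': [0.025, 0.0035, 0.0038], 'grip_width': 0.6502, 'finger_force': 0.0}
[260.7 213.8]
[320.7 221.7]
[262.1 293.7]
```

View pics/w5.png

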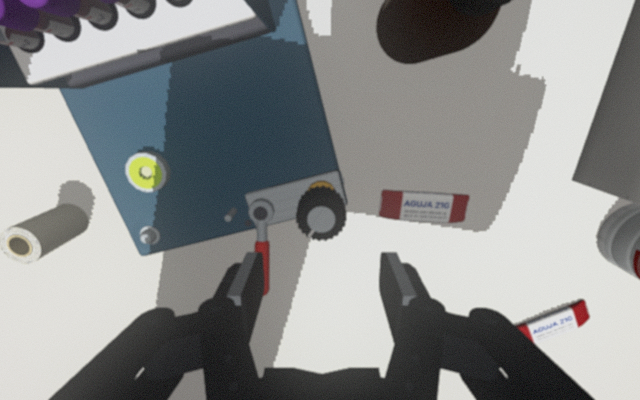

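The hub is at (260,211) and the lever tip at (266,291), close to the predictions, and nothing has been disturbed. Next I'll plan the arc for pushing the lever.

```bash
cat > arc.py <<'E'
from h import *
H=np.array([.558,.0055]); yaw=.2517
def C(phi,gap,r=.057):
    a=yaw+np.pi-phi; u=np.array([np.cos(a),np.sin(a)]); n=np.array([u[1],-u[0]]); return H+r*u-(.0145+gap)*n, n
s=env.state(); T=R.from_quat(s["tool_rot"]); th=T.as_matrix()[:2,0]; th=np.arctan2(th[1],th[0])
def row(phi,gap,z=.006,r=.057):
    c,n=C(phi,gap,r); xa=np.arctan2(n[1],n[0])-np.pi/2   # x_t angle s.t. -y_t=n
    d=T.inv().apply(np.r_[c,z]-s["tool_pos"])/.2; w=-((xa-th+np.pi)%(2*np.pi)-np.pi)/np.pi
    return np.r_[d,w].round(4), c.round(4)
E
python3 - <<'E'
from arc import *
print(at("wrist",266,291,.057),at("wrist",260,211,.05))
for g in (.02,0): print(row(.25,g))
print(row(1.4,0))
E
```

```text
[0.48901384 0.0014763  0.057     ] [0.55942141 0.00602744 0.05      ]
(array([-0.3557, -0.0865,  0.5815,  0.0096]), array([ 0.5011, -0.0291]))
(array([-0.3527, -0.1865,  0.5815,  0.0096]), array([ 0.501 , -0.0091]))
(array([-0.2412, -0.4863,  0.5815,  0.3756]), array([0.5214, 0.0515]))
```

```bash
python3 -m handwheel '[-0.1,-0.01,0,0,0,0, -0.2,-0.02,0,0,0,0, -0.3,-0.04,0,0,0,0, -0.356,-0.05,0.1,0,0,0.01, -0.356,-0.05,0.25,0,0,0.01, -0.356,-0.05,0.4,0,0,0.01, -0.356,-0.05,0.53,0,0,0.01, -0.356,-0.05,0.58,0,0,0.01]' 1
python3 - <<'E'
from arc import *
st()
for p,g in ((.25,.02),(.25,0),(.4,0),(.55,0),(.7,0),(.85,0),(1.,0),(1.15,0),(1.25,0),(1.4,0)): print(p,g,*row(p,g))
im=eyes.camera("wrist")[120:370,160:480]; cv2.imwrite("pics/w6.png",cv2.resize(im,None,fx=2,fy=2))
E
```

```text
t: 35.9
tool_pos: [0.4996, -0.0362, 0.0044]
tool_rot: [1.0, 0.0, -0.002, -0.0]
force: [-0.5, -0.1, 0.1]
grip_width: -0.003
finger_force: 0.0
{'t': 35.9, 'q': [-0.1328, 0.5724, 2.0853, 0.0, 0.4873, 1.4377], 'tool_pos': [0.4996, -0.0362, 0.0044], 'tool_rot': [1.0, 0.0001, -0.0017, -0.0002], 'force': [-0.5176, -0.1485, 0.108], 'moment': [-0.0323, 0.031, -0.067], 'grip_width': -0.0031, 'finger_force': 0.0}
0.25 0.02 [ 0.0071 -0.0354 -0.0081 -0.0004] [ 0.5011 -0.0291]
0.25 0 [ 0.007  -0.1354 -0.008  -0.0004] [ 0.501  -0.0091]
0.4 0 [-0.0007 -0.1788 -0.008   0.0473] [ 4.995e-01 -4.000e-04]
0.55 0 [-0.0019 -0.2229 -0.0079  0.095 ] [0.4993 0.0084]
0.7 0 [ 0.0036 -0.2666 -0.0079  0.1428] [0.5003 0.0171]
0.85 0 [ 0.0156 -0.309  -0.008   0.1905] [0.5027 0.0256]
1.0 0 [ 0.0337 -0.3492 -0.008   0.2383] [0.5064 0.0337]
1.15 0 [ 0.0577 -0.3862 -0.0081  0.286 ] [0.5111 0.0411]
1.25 0 [ 0.0766 -0.4087 -0.0081  0.3179] [0.5149 0.0456]
1.4 0 [ 0.1089 -0.4386 -0.0082  0.3656] [0.5214 0.0515]
```

View pics/w6.png

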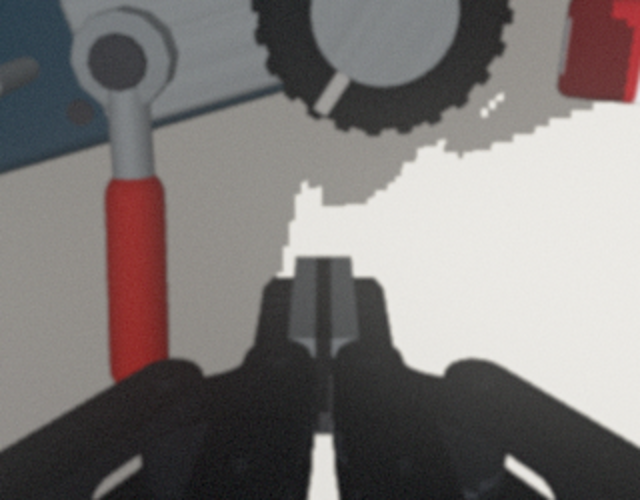

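```bash
python3 -m handwheel '[0.007,-0.06,-0.008,0,0,0, 0.007,-0.11,-0.008,0,0,0, 0.004,-0.15,-0.008,0,0,0.02, -0.001,-0.19,-0.008,0,0,0.06, -0.001,-0.23,-0.008,0,0,0.1, 0.004,-0.267,-0.008,0,0,0.143, 0.016,-0.309,-0.008,0,0,0.19, 0.016,-0.309,-0.008,0,0,0.19]'
python3 - <<'E'
from arc import *
for p in (.85,1.,1.1,1.2,1.3,1.4,1.5): print(p,*row(p,0))
cv2.imwrite("pics/t7.png",eyes.camera("top"))
i=eyes.camera("wrist"); cv2.imwrite("pics/w7.png",i)
# red pixels of lever in wrist -> handle line
h=cv2.cvtColor(i,cv2.COLOR_BGR2HSV); m=((h[...,1]>130)&((h[...,0]<8)|(h[...,0]>172))&(h[...,2]>60)).astype('uint8')
n,l,st_,ce=cv2.connectedComponentsWithStats(m)
for k in range(1,n):
    if st_[k,4]>150:
        ys,xs=np.where(l==k); x,y,x0,y0=cv2.fitLine(np.c_[xs,ys].astype(np.float32),2,0,.01,.01).ravel(); a=at("wrist",x0,y0,.052); b=at("wrist",x0+20*x,y0+20*y,.052); print(st_[k],a.round(3),"line ang",np.arctan2(*(b-a)[[1,0]]))
E
```

```text
t: 36.95
tool_pos: [0.505, 0.0263, 0.0087]
tool_rot: [0.956, -0.293, 0.001, -0.0]
force: [-0.4, -0.5, -0.1]
grip_width: -0.005
finger_force: 0.0
0.85 [-0.0075  0.0093  0.0137  0.0012] [0.5027 0.0256]
1.0 [-0.015  -0.0341  0.0137  0.0489] [0.5064 0.0337]
1.1 [-0.0163 -0.0635  0.0138  0.0807] [0.5094 0.0387]
1.2 [-0.0147 -0.0929  0.0138  0.1126] [0.513  0.0434]
1.3 [-0.0102 -0.1219  0.0138  0.1444] [0.517  0.0477]
1.4 [-0.0028 -0.1504  0.0139  0.1762] [0.5214 0.0515]
1.5 [ 0.0074 -0.1779  0.0139  0.2081] [0.5262 0.055 ]
[ 470    0   60   48 1938] [ 0.556 -0.086  0.052] line ang -2.4417981936084425
[ 259  210   38   99 2495] [0.523 0.039 0.052] line ang -0.7688109179481236
```

```bash
cat > lev.py <<'E'
from arc import *
print("Fworld",np.round(s["force"],1),"t",s["t"])
for p in (1.15,1.2,1.23,1.26,1.3): print(p,*row(p,0))
i=eyes.camera("wrist")
h=cv2.cvtColor(i,cv2.COLOR_BGR2HSV); m=((h[...,1]>130)&((h[...,0]<8)|(h[...,0]>172))&(h[...,2]>60)).astype('uint8')
n,l,q,ce=cv2.connectedComponentsWithStats(m)
for k in range(1,n):
    if q[k,4]>150:
        a=at("wrist",*ce[k],.052); print(q[k],a.round(3),"phi",yaw+np.pi-np.arctan2(a[1]-H[1],a[0]-H[0]))
E
python3 -m handwheel '[-0.012,-0.015,0.01,0,0,0.03, -0.015,-0.034,0.014,0,0,0.05, -0.016,-0.05,0.014,0,0,0.065, -0.016,-0.0635,0.014,0,0,0.08, -0.016,-0.07,0.014,0,0,0.09, -0.016,-0.078,0.014,0,0,0.096, -0.016,-0.078,0.014,0,0,0.096, -0.016,-0.078,0.014,0,0,0.096]'
python3 lev.py
```

```text
t: 38.05
tool_pos: [0.5105, 0.0401, 0.0052]
tool_rot: [0.901, -0.434, -0.0, 0.0]
force: [-2.5, -1.0, 1.1]
grip_width: 0.002
finger_force: 1.1
Fworld [-2.5 -1.   1.1] t 38.05
1.15 [-0.0016 -0.0056 -0.0042  0.0003] [0.5111 0.0411]
1.2 [-0.0049 -0.02   -0.0042  0.0162] [0.513  0.0434]
1.23 [-0.0065 -0.0287 -0.0042  0.0258] [0.5141 0.0447]
1.26 [-0.0078 -0.0374 -0.0042  0.0353] [0.5153 0.046 ]
1.3 [-0.0092 -0.0491 -0.0042  0.048 ] [0.517  0.0477]
[ 260  211   35   97 2512] [0.533 0.045 0.052] phi 1.2507323490144837
```

```bash
python3 -m handwheel '[-0.002,-0.008,0,0,0,0.006, -0.004,-0.016,0,0,0,0.012, -0.005,-0.022,0,0,0,0.018, -0.0065,-0.028,0,0,0,0.024, -0.007,-0.032,0,0,0,0.03, -0.007,-0.034,0,0,0,0.032, -0.0075,-0.036,0,0,0,0.034, -0.0075,-0.036,0,0,0,0.034]'
python3 lev.py
```

```text
t: 39.1
tool_pos: [0.5151, 0.0457, 0.0052]
tool_rot: [0.876, -0.482, -0.0, 0.0]
force: [-2.7, -3.3, 1.3]
grip_width: -0.0
finger_force: 1.7
Fworld [-2.7 -3.3  1.3] t 39.1
1.15 [ 0.0091  0.0293 -0.0042 -0.034 ] [0.5111 0.0411]
1.2 [ 0.0043  0.0154 -0.0042 -0.018 ] [0.513  0.0434]
1.23 [ 0.0017  0.0069 -0.0042 -0.0085] [0.5141 0.0447]
1.26 [-0.0005 -0.0016 -0.0042  0.0011] [0.5153 0.046 ]
1.3 [-0.0032 -0.013  -0.0042  0.0138] [0.517  0.0477]
[ 259  210   37   99 2541] [0.537 0.048 0.052] phi 1.3711908146713188
```

Lever at about 1.37 rad. I'll push 1–2 mm more to meet the stop.

```bash
python3 -m handwheel '[-0.001,-0.004,0,0,0,0.003, -0.002,-0.007,0,0,0,0.006, -0.002,-0.009,0,0,0,0.008, -0.002,-0.009,0,0,0,0.01, -0.002,-0.009,0,0,0,0.01, -0.002,-0.009,0,0,0,0.01, -0.002,-0.009,0,0,0,0.01, -0.002,-0.009,0,0,0,0.01]'
python3 lev.py
```

```text
t: 40.15
tool_pos: [0.5154, 0.0466, 0.005]
tool_rot: [0.869, -0.495, -0.001, 0.001]
force: [-6.5, -9.8, 4.9]
grip_width: -0.003
finger_force: 5.3
Fworld [-6.5 -9.8  4.9] t 40.15
1.15 [ 0.0131  0.0322 -0.0048 -0.044 ] [0.5111 0.0411]
1.2 [ 0.0079  0.0185 -0.0048 -0.0281] [0.513  0.0434]
1.23 [ 0.0051  0.0101 -0.0048 -0.0185] [0.5141 0.0447]
1.26 [ 0.0025  0.0017 -0.0048 -0.009 ] [0.5153 0.046 ]
1.3 [-0.0005 -0.0097 -0.0048  0.0038] [0.517  0.0477]
[ 261  211   34   98 2483] [0.538 0.048 0.052] phi 1.3763330283728727
```

```bash
python3 -m handwheel '[0,0.05,0,0,0,0, 0,0.1,0,0,0,0, 0,0.15,0,0,0,0, -0.05,0.15,-0.1,0,0,0, -0.1,0.15,-0.3,0,0,0, -0.1,0.15,-0.6,0,0,0, -0.1,0.15,-0.7,0,0,0, -0.1,0.15,-0.7,0,0,0]'
python3 lev.py
python3 - <<'E'
from h import *
im=eyes.camera("wrist"); cv2.imwrite("pics/w8.png",im)
E
```

```text
t: 41.2
tool_pos: [0.4814, 0.0489, 0.1466]
tool_rot: [0.869, -0.495, 0.001, -0.001]
force: [-0.3, -0.3, -0.3]
grip_width: -0.0
finger_force: 0.0
Fworld [-0.3 -0.3 -0.3] t 41.2
1.15 [ 0.1086 -0.1059  0.7037 -0.044 ] [0.5111 0.0411]
1.2 [ 0.1034 -0.1196  0.7037 -0.0281] [0.513  0.0434]
1.23 [ 0.1006 -0.128   0.7038 -0.0185] [0.5141 0.0447]
1.26 [ 0.0981 -0.1365  0.7038 -0.009 ] [0.5153 0.046 ]
1.3 [ 0.0951 -0.1478  0.7038  0.0038] [0.517  0.0477]
[257 129  17  57 774] [0.535 0.049 0.052] phi 1.3482563441473343
```

View pics/w8.png

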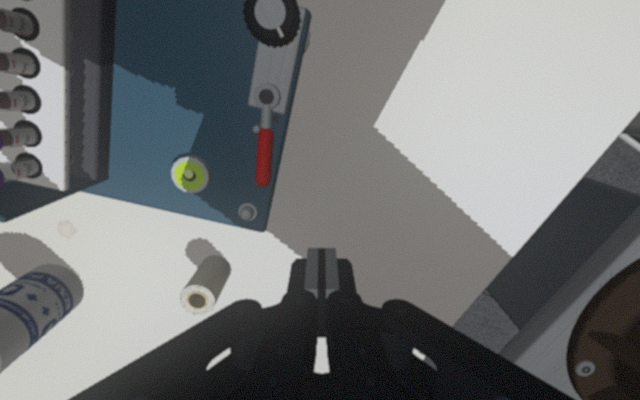

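The lever, from (266,97) to (264,185), lies against its stop pin along the front edge. The robot is clear and nothing around it has been disturbed.

```bash
python3 -c "from station import env;print(env.job_done())"
```

```text
the job is handed in; nothing more can be done
None
```

I handed the job in at 41 s with no verdict shown: the foot was screwed down by feel to an estimated 5 N (never measured directly), the knob was let go, the lever was swung to its stop (about 1.37 rad by camera), and nothing nearby appeared disturbed.

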